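# Close the parts jar in its nest with a two-start screw cap

## Task

Carry the open blue square jar upright and level, with the relay and the knob staying inside, to the aluminium nest and set it fully down in it. Then put the black screw cap level on its neck, its bar turned clockwise well past the red dots that mark the thread starts so that it rests on top of the threads, turn it backward (anticlockwise seen from above) until it drops into the thread starts, and then screw it forward (clockwise), regrasping as needed, until it is fully home at its stop half a turn on. Let go, and leave the tin, the capacitor, the cream box, the solder reel and the mug where they stand.

Things in the scene. Friction and masses are not known exactly. Their poses are not given: they have to be found in the camera images.
- jar: blue square jar, 62 x 62 mm, flat shoulder 50 mm up, white round open neck, 0.25 kg. Origin: centre of its underside, z up. Two opposite shoulder corners carry a red dot; x points to one of them, so the flat sides face 45 degrees from x and y. Grip it across two flat sides about 40 mm above its underside. Fits the nest any of the four ways round
- jar_mouth (a point): centre of the jar's mouth, on the rim 74 mm above its underside. Neck 44 mm across, 54 mm over its threads. Two equal right-handed threads half a turn apart, lead 17 mm a turn, start at the two dots. Stops on the neck keep a cap that rests on top of the threads from going forward into the next start: it must go back to its own
- jar_start (a point): thread start, at one red dot's side of the neck (the other is opposite). Height of the cap's underside above the jar's: resting on the threads, 70.5 mm less 0.047 mm per degree that the bar is clockwise past the dots (possible 20 to 150 degrees past); dropped into the starts, 62 mm, bar in line with the dots within 8 degrees; home, 53.5 mm
- jar_home (a point): thread end, beneath the opposite dot: a hard stop ends the cap's travel about 182 degrees clockwise of where it dropped in, bar in line with the dots again, cap 8.5 mm lower than when it dropped in; there the cap's flat inside (20.6 mm above its skirt rim) lands on the jar's mouth. On the way the cap may rock a little on its lugs
- cap: black screw cap, 64 mm across, 51.5 mm tall, lies mouth down. Skirt and top are 27.5 mm high, then a bar grip 52 mm long and 14 mm wide. Origin: centre of its underside (skirt rim), z up, x along the bar. Skirt inside 57.6 mm across, mouth flared; two lugs inside it under the bar's ends, 4 mm above the rim (red marks on top). Half a turn makes no difference. 0.15 kg
- cap_grip (a point): top centre of the cap's bar grip, 51.5 mm above the cap's underside; the bar is 24 mm high above the cap's flat top, 14 mm wide, with rounded edges. The cap turns with very little torque and drops of itself when the fingers only cage the bar loosely
- nest: fixed square aluminium locating nest on the bench; floor 4 mm above the bench, inside 66.6 mm square, walls 11 mm high, then lips flared outward up to 21 mm height (84 mm over the lips); two screwed ears along x. Origin: its centre at bench height; x and y are square to its walls
- relay: blue relay, 20 x 28 x 22 mm, loose in the jar; origin at its underside's centre
- spare_knob: white knob, 25 mm across, 16 mm high, loose in the jar; origin at its underside's centre
- capacitor_1: blue upright capacitor, 35 mm across, 46 mm tall, close beside one flat side of the jar; bystander; origin at its underside's centre
- flux_tin: round tin with yellow lid, 49 mm across, 24 mm tall, close beside the cap; bystander; origin at its underside's centre
- fuse_box: cream cardboard box, 34 x 60 x 24 mm, in front of the nest; bystander; origin at its underside's centre
- solder_reel: red reel of solder, 58 mm across, 50 mm tall, at the back left; bystander; origin at its underside's centre
- mug_1: dark grey and white mug, 82 mm across, 97 mm tall, at the back left; bystander; origin at its underside's centre
Not all that is in view belongs to the job. Of the things shaped like the cap, the black one is meant.

How it is judged:
By the outcome, as a careful person would: the job done as asked, in the order asked, and still so for the second after the job is handed in, with the robot touching nothing.
It also fails if it takes over 72 s, if anything falls off the work surface, if the arm or the gripper's body presses on something with over 40 N, if the wrist force passes 120 N, or if a joint passes its speed limit or range.

## Robot

A 6-joint arm with a two-finger parallel gripper is mounted at the origin on a cart in front of the work surface, level with it; the furniture and walls round the work are solid. World frame = base frame: x ahead of the robot, y to its left, z up, the work surface at z = 0. Lengths are in m, angles in rad, forces in N, time in s.
With the tool pointing down it reaches from about 0.3 to 0.875 m from the base axis. Payload 6.4 kg.
Tool frame: the origin (TCP) lies midway between the tips of the shut fingers; the grasp point (between the pads) lies 19 mm behind it; z points along the fingers, y is the line along which they close (so a half turn about z gives the same grasp; the last joint's range is limited). The gripper opens to 88 mm and grips with 3 to 60 N. Pads are 18 mm wide; open, the fingers measure 123 mm over their backs; the gripper's body (75 mm by 187 mm) begins 45 mm behind the grasp point.
Start: joints at [1.098, 0.181, 1.607, -0, 1.354, -0.206], TCP at [0.152, 0.555, 0.239] pointing down, gripper open.
Joint ranges: [-2.99, 2.99], [-0.89, 2.07], [0.3, 2.58], [-1.14, 4.28], [0, 2.63], [-3.12, 3.12]. Speed limits (rad/s): [2.57, 2.57, 3.01, 3.14, 3.14, 3.14].

## Interface

Orientations are given as a rotation vector (axis times angle).
In Python, from workcell import env gives the robot as it stands.
- The arm moves only by the tool jog_arm, never from a script. Its argument "plan" is a list of rows, each a list of 7 numbers: the turn, a rotation vector about the tool's x, y, z each as a share of 45 degrees, from -1 to 1, then the shift along the tool's x, y, z each as a share of 0.15 m, from -1 to 1, then the closure, from 0 (fully open) to 1 (shut). In form: [[wx, wy, wz, x, y, z, grip], ...]. A call has 1 to 8 rows; each row is the pose to reach, as a shift and turn from the pose commanded when the call began, along the tool's axes at that moment; what a row does not reach only later rows make up. A row lasts 1/12 s, in which the tool goes at most 41.7 mm and 7.16 degrees, less where a joint would pass 70% of its speed; a pose out of reach is approached as far as the arm can. A call with a number of a shift or a turn outside -1 to 1 is refused whole. A call with a gripper value outside its range is refused whole. The fingers move at their own pace and stop on an object; the grip force is fixed at half the most. Time passes only in rows, so rows that repeat a pose let the fingers close. It gives the time, the measured TCP pose, the force, the opening and the grip force at its end, in the units of the state.
- env.get_obs(): the state, without advancing time (a new reading comes with each control period).
- env.get_image(name): name is "scene" or "top" or "wrist"; returns (picture, depth): 384x512x3 uint8, red, green, blue; 384x512 float32, m along the optical axis (not along the pixel's ray), 0 where there is no reading.
- env.camera_info(name): a dict with "fx", "fy", "cx", "cy" (pixels), "D" ([k1, k2, p1, p2, k3] as OpenCV has them; the pictures are not rectified), "R" (3x3) and "t" (3): a world point X has camera coordinates R X + t. Camera axes: x right, y down, z forward; pixel columns grow to the right and rows downward; lengths in m; the calibration is good to about 2 mm. A picture is of the moment at which its call begins: read the wrist's pose just before it. camera_info takes no time and is no camera call; for the wrist camera it gives the pose at the moment of the call.
- env.hand_in(): hands the job in; it is judged then, once.
The state is a dict: "t": time; "joints": joint angles; "qvel": joint speeds; "joint_torque": joint torques, N m; "tcp_pos": TCP position; "orientation": TCP orientation; "ft_force": force on the tool from outside, world axes, zero at the start; "ft_torque": the same for the moment, N m; "grip_width": opening from 0.0 (shut) to 1.0 (fully open); "gripper_force": force on a finger pad.
Only numpy, scipy, OpenCV 4.12 (cv2) and the standard library are available. Lean on these libraries where they do the work, as an engineer would, in place of code of your own. Each camera call takes 0.05 s, during which the arm holds its last target. There are 200 camera calls.

## Working session

There is one attempt and no reset: what is moved stays moved. The work goes in short steps, Python scripts to look and compute and a tool call to move; the robot and the scene stay as the last step left them, time stands still between calls to the robot, and variables do not carry over. Pictures are saved under pics/ and viewed, at most 10 in all, crops included, and the job is handed in when it is done.

Besides the shell and the picture viewer there is one more tool, called after "Request:" by a JSON object that holds its "method" and its "body". jog_arm: Moves the arm, as the interface text tells. Its arguments: {"type":"object","properties":{"plan":{"type":"array","items":{"type":"array","items":{"type":"number","minimum":-1,"maximum":1}}}},"required":["plan"]}

```bash
mkdir -p pics; ls
cat > h.py <<'E'
import numpy as np, cv2
from scipy.spatial.transform import Rotation as Ro
from workcell import env
def cloud(n, save=None):
    im,d=env.get_image(n); c=env.camera_info(n)
    if save: cv2.imwrite('pics/'+save,im[:,:,::-1])
    K=np.array([[c['fx'],0,c['cx']],[0,c['fy'],c['cy']],[0,0,1]])
    v,u=np.mgrid[:384,:512]
    p=cv2.undistortPoints(np.stack([u,v],-1).reshape(-1,1,2).astype(np.float64),K,np.array(c['D'])).reshape(384,512,2)
    X=np.dstack([p*d[...,None],d])
    W=(X-np.array(c['t']))@np.array(c['R'])
    W[d==0]=np.nan
    return im,d,W
E
python3 - <<'E'
from h import *
for n in('top','scene'):
    im,d,W=cloud(n,n+'0.png'); np.savez(n+'0.npz',im=im,W=W)
    c=env.camera_info(n); print(n,c['fx'],np.array(c['t']),-np.array(c['R']).T@np.array(c['t']))
a=cv2.imread('pics/top0.png');b=cv2.imread('pics/scene0.png')
cv2.imwrite('pics/t0.png',cv2.resize(a,(800,600)))
cv2.imwrite('pics/s0.png',cv2.resize(b,(800,600)))
o=env.get_obs();print(o)
E
```

```text
pics
top 384.1244088149016 [-0.11370543  0.60894435  1.00318177] [ 0.39818925 -0.10038356  1.10520779]
scene 348.5175541819443 [-0.39403535  0.25659731  0.77624758] [-0.32111681 -0.635933    0.56226289]
{'t': 0.1, 'joints': array([ 1.09770980e+00,  1.81442863e-01,  1.60785983e+00, -1.72614267e-06,
        1.35379015e+00, -2.06270926e-01]), 'qvel': array([-0.00090928, -0.00146707, -0.00246326,  0.00011758, -0.00135097,
        0.00077221]), 'joint_torque': array([ 2.91791730e-04, -4.34816158e+01, -3.42698050e+01,  7.03746476e-02,
        3.38584080e-02, -2.13784097e-05]), 'tcp_pos': array([0.15136025, 0.55424783, 0.23793694]), 'orientation': array([-4.17803917e-01, -3.11318310e+00,  2.22236978e-03]), 'ft_force': array([ 1.57299929,  0.15836007, -1.0839645 ]), 'ft_torque': array([-0.05357037,  0.02243938,  0.04380253]), 'gripper_force': 0.0, 'grip_width': 1.003442894612688}
```

View pics/t0.png

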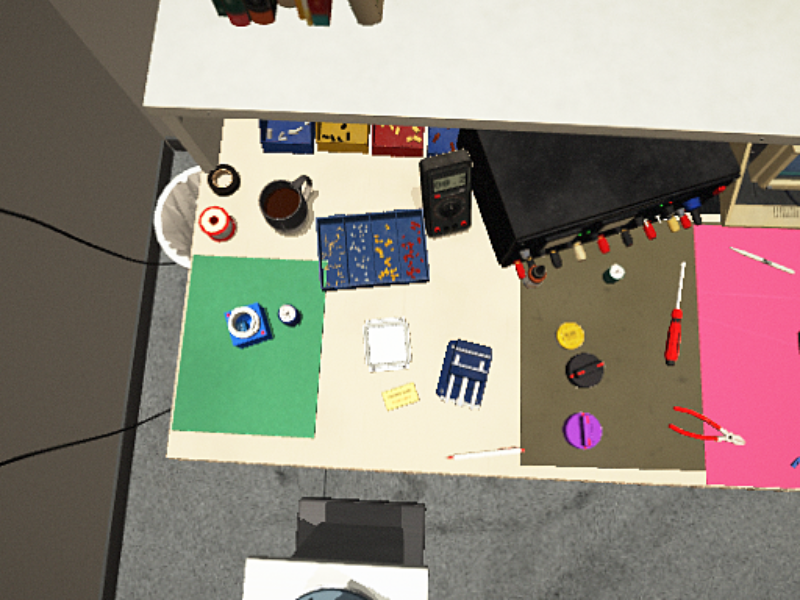

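View pics/s0.png

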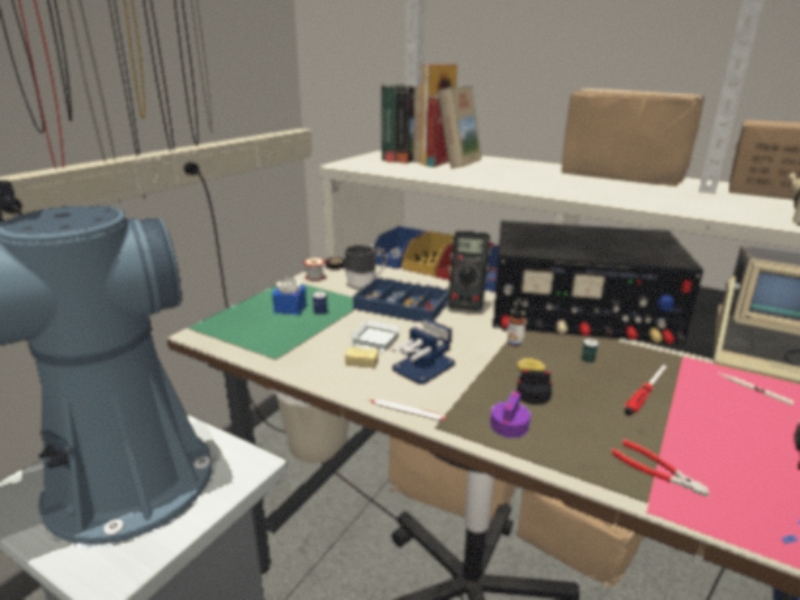

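The top view (800 px scale) shows the jar at (247,325), the capacitor at (288,314), the nest at (387,344) and the cream box at (400,397). The black cap is at (585,370) with the yellow tin at (570,335). There are two cap-shaped things: the black one at (585,370) and a purple one at (582,430). The task means the black one, which also has the tin close beside it. I'll confirm that in a crop and measure.

Run:
```python
from h import *
z=np.load('top0.npz');im,W=z['im'],z['W']
s=512/800
c1=im[int(290*s):int(360*s),int(210*s):int(310*s)]; c2=im[int(310*s):int(460*s),int(530*s):int(640*s)]
c3=im[int(300*s):int(425*s),int(350*s):int(430*s)]
R=lambda c:cv2.resize(c,(int(c.shape[1]*400/c.shape[0]) if c.shape[0]>c.shape[1] else 400,400 if c.shape[0]>c.shape[1] else int(c.shape[0]*400/c.shape[1])),interpolation=cv2.INTER_CUBIC)
L=[R(c) for c in(c1,c2)]
cv=np.zeros((400,800,3),np.uint8);x=0
for l in L: cv[:l.shape[0],x:x+l.shape[1]]=l; x+=l.shape[1]
cv2.imwrite('pics/crop.png',cv[:,:,::-1])
def reg(u0,u1,v0,v1,z0,z1):
    P=W[int(v0*s):int(v1*s),int(u0*s):int(u1*s)].reshape(-1,3); P=P[(P[:,2]>z0)&(P[:,2]<z1)]
    return P
for n,a in dict(jarrim=(220,272,300,350,.065,.09),jarsh=(220,274,298,350,.04,.06),capac=(275,302,300,330,.035,.06),nest=(355,420,310,380,.010,.03),box=(375,425,378,415,.012,.04),tin=(550,590,318,350,.015,.035),captop=(560,612,346,395,.02,.035),capbar=(560,612,346,395,.042,.06),holder=(430,500,330,415,.01,.2),meter=(415,475,145,240,.01,.3),tray=(315,430,205,292,.01,.2)).items():
    P=reg(*a); 
    if len(P): 
        q=cv2.minAreaRect((P[:,:2]*1000).astype(np.float32))
        print(n,len(P),P.mean(0).round(4),P[:,2].max().round(3),np.round(q[0],1),np.round(q[1],1),round(q[2],1), 'rng',P.min(0).round(3),P.max(0).round(3))
B=reg(330,350,380,420,-.1,.1);print('bench',np.median(B[:,2]))
```

```text
jarrim 176 [0.5533 0.1844 0.0726] 0.081 [553.8 186. ] [52.  52.2] 66.8 rng [0.527 0.159 0.065] [0.58  0.212 0.081]
jarsh 227 [0.5496 0.1794 0.052 ] 0.06 [553.9 186.4] [62.9 63.4] 21.9 rng [0.515 0.147 0.041] [0.592 0.224 0.06 ]
capac 133 [0.5761 0.1134 0.0475] 0.054 [576.6 113.5] [33.2 33.8] 3.3 rng [0.56  0.097 0.035] [0.593 0.131 0.054]
nest 307 [ 0.5385 -0.065   0.0168] 0.026 [536.9 -66. ] [84.4 84.1] 7.9 rng [ 0.491 -0.112  0.01 ] [ 0.583 -0.021  0.026]
box 266 [ 0.4417 -0.0953  0.0237] 0.03 [441.9 -95.2] [34.  59.1] 21.9 rng [ 0.418 -0.127  0.017] [ 0.467 -0.062  0.03 ]
tin 244 [ 0.5653 -0.3983  0.0255] 0.032 [ 565.2 -398.5] [46.3 49.2] 3.7 rng [ 0.542 -0.423  0.016] [ 0.588 -0.374  0.032]
captop 326 [ 0.5086 -0.4204  0.0294] 0.035 [ 515.1 -421.6] [80.9 60.3] 13.1 rng [ 0.476 -0.454  0.02 ] [ 0.548 -0.383  0.035]
capbar 87 [ 0.5038 -0.4225  0.0529] 0.058 [ 505.3 -424.4] [13.5 49.3] 28.8 rng [ 0.488 -0.449  0.042] [ 0.52  -0.401  0.058]
holder 974 [ 0.488  -0.2079  0.0574] 0.087 [ 483.6 -208.1] [ 83.3 111. ] 76.8 rng [ 0.424 -0.257  0.01 ] [ 0.545 -0.16   0.087]
meter 1867 [ 0.8    -0.1589  0.1117] 0.186 [ 832.8 -160.1] [193.5 114.9] 3.3 rng [ 0.734 -0.218  0.011] [ 0.931 -0.099  0.186]
tray 1019 [ 0.7189 -0.0369  0.0288] 0.102 [710.8 -33.3] [143.6 209.4] 8.0 rng [ 0.629 -0.138  0.01 ] [0.792 0.078 0.102]
bench -0.0007741708301407187
```

View pics/crop.png

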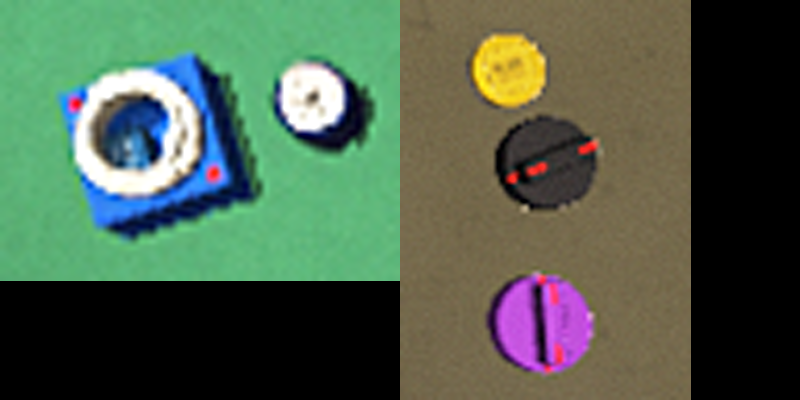

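The crop confirms the black cap: its bar runs roughly along −65° with red marks, and the tin is beside it. The jar's dots are at its upper-left and lower-right corners. Next I write a planner helper and move over the jar.

```bash
cat >> h.py <<'E'
def pose():
    o=env.get_obs(); return o,Ro.from_rotvec(o['orientation']),np.array(o['tcp_pos'])
def yaw(R): y=R.apply([0,1,0]); return np.degrees(np.arctan2(y[1],y[0]))
def down(yw):  # tool z down, tool y at yaw
    a=np.radians(yw); y=np.array([np.cos(a),np.sin(a),0]); z=np.array([0,0,-1.]); x=np.cross(y,z)
    return Ro.from_matrix(np.stack([x,y,z],1))
def plan(p,yw=None):
    o,R,t=pose(); yw=yaw(R) if yw is None else yw
    w=(R.inv()*down(yw)).as_rotvec(degrees=True)/45
    s=R.inv().apply(np.array(p)-t)/.15
    print('t',round(o['t'],2),'now',t.round(4),'yaw',round(yaw(R),2),'tilt',(R.apply([0,0,1])).round(4),'grip',round(o['grip_width'],3),'F',np.round(o['ft_force'],1))
    print('  to',np.round(p,4),round(yw,1),'W',w.round(3),'S',s.round(3),'deg',round(np.linalg.norm(w)*45,1),'j',np.round(o['joints'],3))
E
python3 - <<'E'
from h import *
plan([.554,.186,.24],22)
plan([.554,.186,.24],22+180)
E
```

```text
t 0.1 now [0.1514 0.5542 0.2379] yaw 74.71 tilt [-7.0e-04 -1.3e-03 -1.0e+00] grip 1.003 F [ 1.6  0.2 -1.1]
  to [0.554 0.186 0.24 ] 22 W [-0.002  0.     1.171] S [-3.237 -1.66  -0.012] deg 52.7 j [ 1.098  0.181  1.608 -0.     1.354 -0.206]
t 0.1 now [0.1514 0.5542 0.2379] yaw 74.71 tilt [-7.0e-04 -1.3e-03 -1.0e+00] grip 1.003 F [ 1.6  0.2 -1.1]
  to [0.554 0.186 0.24 ] 202 W [-1.000e-03 -2.000e-03 -2.829e+00] S [-3.237 -1.66  -0.012] deg 127.3 j [ 1.098  0.181  1.608 -0.     1.354 -0.206]
```

Request:
{"method": "jog_arm", "body": {"plan": [[0,0,0.6,-1,-0.51,0,0],[0,0,0.6,-1,-0.51,0,0],[0,0,0.6,-1,-0.51,0,0],[0,0,0.6,-1,-0.51,0,0]]}}

```text
t: 0.43
tcp_pos: [0.2753, 0.4411, 0.2383]
orientation: [-1.14, -2.927, 0.001]
ft_force: [1.7, 0.3, 0.1]
grip_width: 0.998
gripper_force: 0.0
```

Request:
{"method": "jog_arm", "body": {"plan": [[0,0,0.57,-1,0,0,0],[0,0,0.57,-1,0,0,0],[0,0,0.57,-1,0,0,0],[0,0,0.57,-1,0,0,0]]}}

```text
t: 0.77
tcp_pos: [0.3881, 0.3388, 0.2385]
orientation: [1.766, 2.597, -0.001]
ft_force: [0.8, -0.3, -0.1]
grip_width: 1.002
gripper_force: 0.0
```

Run:
```python
from h import *
plan([.554,.186,.22],22)
```

```text
t 0.77 now [0.3881 0.3388 0.2385] yaw 21.58 tilt [ 5.e-04 -9.e-04 -1.e+00] grip 1.002 F [ 0.8 -0.3 -0.1]
  to [0.554 0.186 0.22 ] 22 W [ 0.     0.001 -0.009] S [-1.354  0.654  0.125] deg 0.4 j [ 4.880e-01  4.600e-02  1.756e+00 -1.000e-03  1.340e+00  1.110e-01]
```

Request:
{"method": "jog_arm", "body": {"plan": [[0,0,0,-1,0.5,0,0],[0,0,0,-1,0.5,0,0],[0,0,0,-1,0.5,0,0],[0,0,0,-1,0.5,0,0],[0,0,0,-1,0.5,0,0]]}}

```text
t: 1.18
tcp_pos: [0.5162, 0.2257, 0.2384]
orientation: [1.761, 2.598, -0.001]
ft_force: [-0.4, 0.7, -0.2]
grip_width: 1.002
gripper_force: 0.0
```

Run:
```python
from h import *
plan([.554,.186,.22],22)
c=env.camera_info('wrist');print(-np.array(c['R']).T@np.array(c['t']),np.array(c['R'])[2])
im,d,W=cloud('wrist','w1.png');np.savez('w1.npz',im=im,W=W)
for z0,z1 in((.06,.09),(.042,.056)):
    m=(W[...,2]>z0)&(W[...,2]<z1)&(np.hypot(W[...,0]-.554,W[...,1]-.186)<.048)
    P=W[m]; 
    if len(P): q=cv2.minAreaRect((P[:,:2]*1000).astype(np.float32));print(len(P),np.median(P[:,2]),q)
h=cv2.cvtColor(im,cv2.COLOR_RGB2HSV);r=((h[...,0]<8)|(h[...,0]>172))&(h[...,1]>150)&(h[...,2]>100)
n,l,st,ce=cv2.connectedComponentsWithStats(r.astype(np.uint8))
for i in range(1,n):
    if st[i,4]>8: print(ce[i].round(),st[i,4],np.nanmedian(W[l==i],0).round(4))
```

```text
t 1.18 now [0.5162 0.2257 0.2384] yaw 21.73 tilt [ 0.0018 -0.002  -1.    ] grip 1.002 F [-0.4  0.7 -0.2]
  to [0.554 0.186 0.22 ] 22 W [ 0.001  0.003 -0.006] S [-0.339  0.136  0.124] deg 0.3 j [ 0.203  0.155  1.638 -0.002  1.348 -0.176]
[0.48588588 0.29917487 0.38523041] [ 0.11270541 -0.28101957 -0.95306112]
1440 0.07267677600772565 ((549.46728515625, 189.3739776611328), (53.009864807128906, 54.0067024230957), 24.016254425048828)
1204 0.0534857006735905 ((549.9560546875, 189.9341583251953), (61.45058059692383, 62.51416778564453), 21.385156631469727)
[456. 203.] 989 [0.7303 0.2732 0.045 ]
[302. 195.] 14 [0.5637 0.2218 0.0543]
[467. 211.] 103 [0.746  0.2685 0.0456]
[254. 238.] 12 [0.5352 0.157  0.0543]
```

View pics/w1.png

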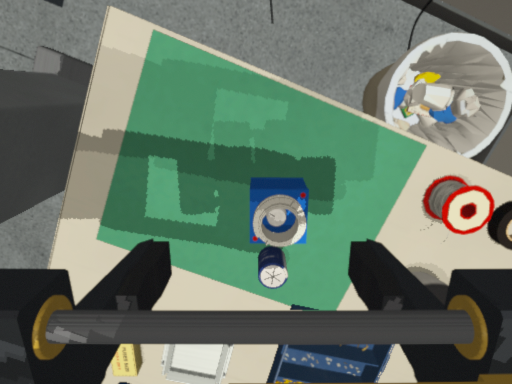

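Request:
{"method": "jog_arm", "body": {"plan": [[0,0,0,-0.33,0.13,0.2,0],[0,0,0,-0.33,0.13,0.2,0],[0,0,0,-0.33,0.13,0.2,0],[0,0,0,-0.33,0.13,0.2,0]]}}

```text
t: 1.57
tcp_pos: [0.5472, 0.1923, 0.2075]
orientation: [-1.755, -2.602, 0.003]
ft_force: [-0.8, -0.1, 0.5]
grip_width: 0.998
gripper_force: 0.0
```

```bash
sed -i "s/    im,d=env.get_image(n); c=env.camera_info(n)/    c=env.camera_info(n); im,d=env.get_image(n)/" h.py
cat >> h.py <<'E'
def jar(n,z,r=.048,c=(.552,.187),dz=0,tag=None):
    im,d,W=cloud(n,tag)
    for z0,z1 in((.066+dz,.09+dz),(.042+dz,.056+dz)):
        m=(W[...,2]>z0)&(W[...,2]<z1)&(np.hypot(W[...,0]-c[0],W[...,1]-c[1])<r)
        P=W[m]
        if len(P): print(n,len(P),np.median(P[:,2]).round(4),cv2.minAreaRect((P[:,:2]*1000).astype(np.float32)))
    h=cv2.cvtColor(im,cv2.COLOR_RGB2HSV);rr=((h[...,0]<8)|(h[...,0]>172))&(h[...,1]>150)&(h[...,2]>100)
    k,l,st,ce=cv2.connectedComponentsWithStats(rr.astype(np.uint8))
    for i in range(1,k):
        w=np.nanmedian(W[l==i],0)
        if st[i,4]>5 and np.hypot(*(w[:2]-c))<r+.02: print('dot',ce[i].round(),st[i,4],w.round(4))
    return im,d,W
E
python3 - <<'E'
from h import *
plan([.552,.187,.1],21.6)
jar('wrist',0); jar('top',0)
plan([.552,.187,.1],21.6)
E
```

```text
t 1.57 now [0.5472 0.1923 0.2075] yaw 22.0 tilt [-3.4e-03  1.0e-04 -1.0e+00] grip 0.998 F [-0.8 -0.1  0.5]
  to [0.552 0.187 0.1  ] 21.6 W [-0.004 -0.002  0.009] S [-0.046  0.019  0.716] deg 0.4 j [ 1.330e-01  2.230e-01  1.622e+00  1.000e-03  1.300e+00 -2.510e-01]
wrist 1631 0.074 ((552.5811157226562, 187.4496612548828), (53.475311279296875, 53.86471939086914), 61.469337463378906)
wrist 1515 0.054 ((552.4248046875, 187.01864624023438), (62.187625885009766, 62.720298767089844), 21.152921676635742)
dot [291. 162.] 20 [0.5666 0.2191 0.0549]
dot [238. 212.] 18 [0.5383 0.1545 0.0546]
top 161 0.0732 ((554.433349609375, 186.02828979492188), (53.952056884765625, 49.21053695678711), 48.220149993896484)
top 187 0.0522 ((553.866943359375, 186.20484924316406), (62.77859878540039, 62.90062713623047), 21.958362579345703)
t 1.67 now [0.5475 0.1933 0.209 ] yaw 22.11 tilt [-6.e-04  5.e-04 -1.e+00] grip 1.002 F [-0.4 -0.1  0.3]
  to [0.552 0.187 0.1  ] 21.6 W [-0.    -0.001  0.011] S [-0.051  0.012  0.726] deg 0.5 j [ 1.350e-01  2.210e-01  1.622e+00  1.000e-03  1.299e+00 -2.510e-01]h.py:35: RuntimeWarning: All-NaN slice encountered
  w=np.nanmedian(W[l==i],0)
```

Request:
{"method": "jog_arm", "body": {"plan": [[0,0,0.01,-0.055,0.016,0.35,0],[0,0,0.01,-0.055,0.016,0.95,0],[0,0,0.01,-0.055,0.016,0.95,0],[0,0,0.01,-0.055,0.016,0.95,0],[0,0,0.01,-0.055,0.016,0.95,0],[0,0,0.01,-0.055,0.016,0.95,0]]}}

```text
t: 2.17
tcp_pos: [0.5528, 0.1865, 0.0663]
orientation: [-1.763, -2.599, 0.001]
ft_force: [0.3, -0.3, 0.4]
grip_width: 0.998
gripper_force: 0.0
```

Run:
```python
from h import *
plan([.553,.1868,.0215],21.5)
```

```text
t 2.17 now [0.5528 0.1865 0.0663] yaw 21.69 tilt [-0.0014  0.     -1.    ] grip 0.998 F [ 0.3 -0.3  0.4]
  to [0.553  0.1868 0.0215] 21.5 W [-0.002 -0.001  0.004] S [0.001 0.002 0.299] deg 0.2 j [ 0.122  0.409  1.701  0.     1.033 -0.257]
```

Request:
{"method": "jog_arm", "body": {"plan": [[0,0,0,0,0,0.3,0],[0,0,0,0,0,0.3,0],[0,0,0,0,0,0.3,0.2],[0,0,0,0,0,0.3,0.24],[0,0,0,0,0,0.3,0.28],[0,0,0,0,0,0.3,0.6],[0,0,0,0,0,0.3,1],[0,0,0,0,0,0.3,1]]}}

```text
t: 2.83
tcp_pos: [0.555, 0.1857, 0.0236]
orientation: [1.764, 2.597, 0.003]
ft_force: [-2.0, 0.9, 7.7]
grip_width: 0.7
gripper_force: 30.0
```

Run:
```python
from h import *
plan([.553,.1868,.115],21.5)
```

```text
t 2.83 now [0.555  0.1857 0.0236] yaw 21.62 tilt [ 3.e-03  4.e-04 -1.e+00] grip 0.7 F [-2.   0.9  7.7]
  to [0.553  0.1868 0.115 ] 21.5 W [0.004 0.001 0.003] S [ 0.012 -0.008 -0.609] deg 0.2 j [ 0.12   0.479  1.708  0.     0.951 -0.257]
```

Request:
{"method": "jog_arm", "body": {"plan": [[0,0,0,0,0,-0.03,1],[0,0,0,0,0,-0.1,1],[0,0,0,0,0,-0.2,1],[0,0,0,0,0,-0.33,1],[0,0,0,0,0,-0.45,1],[0,0,0,0,0,-0.52,1],[0,0,0,0,0,-0.55,1],[0,0,0,0,0,-0.55,1]]}}

```text
t: 3.5
tcp_pos: [0.5544, 0.1855, 0.1051]
orientation: [1.765, 2.597, 0.002]
ft_force: [-0.6, -0.4, -3.6]
grip_width: 0.7
gripper_force: 30.0
```

Run:
```python
from h import *
plan([.537,-.066,.105],7.9)
im,d,W=cloud('wrist','w2.png')
im,d,W=cloud('top')
m=(W[...,2]>.012)&(W[...,2]<.027)&(np.hypot(W[...,0]-.537,W[...,1]+.066)<.065)
print(cv2.minAreaRect((W[m][:,:2]*1000).astype(np.float32)))
```

```text
t 3.5 now [0.5544 0.1855 0.1051] yaw 21.61 tilt [ 2.3e-03  3.0e-04 -1.0e+00] grip 0.7 F [-0.6 -0.4 -3.6]
  to [ 0.537 -0.066  0.105] 7.9 W [0.003 0.    0.305] S [-1.516 -0.725  0.   ] deg 13.7 j [ 0.12   0.352  1.686  0.     1.101 -0.257]
((536.55078125, -66.07650756835938), (84.30206298828125, 84.21488952636719), 7.987145900726318)
```

View pics/w2.png

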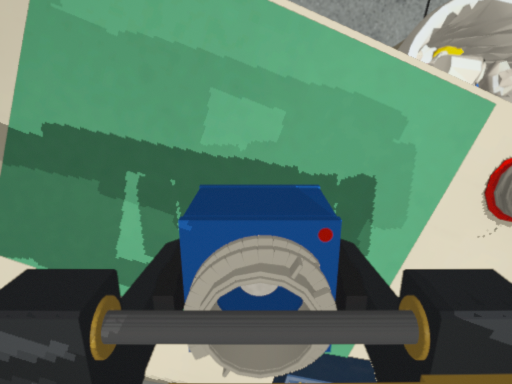

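The wrist view shows the jar held level, with its neck at about (260,310) and the contents inside. Now I carry it to the nest.

Request:
{"method": "jog_arm", "body": {"plan": [[0,0,0.02,-0.03,-0.014,0,1],[0,0,0.05,-0.11,-0.053,0,1],[0,0,0.08,-0.24,-0.115,0,1],[0,0,0.12,-0.4,-0.19,0,1],[0,0,0.16,-0.56,-0.268,0,1],[0,0,0.2,-0.72,-0.344,0,1],[0,0,0.22,-0.86,-0.411,0,1],[0,0,0.24,-0.95,-0.454,0,1]]}}

```text
t: 4.27
tcp_pos: [0.5418, 0.0247, 0.1029]
orientation: [-2.006, -2.416, 0.002]
ft_force: [0.7, 0.3, -3.4]
grip_width: 0.7
gripper_force: 30.0
```

Run:
```python
from h import *
plan([.537,-.066,.105],7.9)
```

```text
t 4.27 now [0.5418 0.0247 0.1029] yaw 10.59 tilt [-1.6e-03 -7.0e-04 -1.0e+00] grip 0.7 F [ 0.7  0.3 -3.4]
  to [ 0.537 -0.066  0.105] 7.9 W [-0.002  0.001  0.06 ] S [-0.588 -0.143 -0.013] deg 2.7 j [-1.730e-01  2.740e-01  1.794e+00 -1.000e-03  1.074e+00 -3.570e-01]
```

Request:
{"method": "jog_arm", "body": {"plan": [[0,0,0.03,-0.16,-0.04,0,1],[0,0,0.05,-0.3,-0.07,0,1],[0,0,0.06,-0.42,-0.105,0,1],[0,0,0.06,-0.51,-0.125,0,1],[0,0,0.06,-0.565,-0.138,0,1],[0,0,0.06,-0.588,-0.143,0,1],[0,0,0.06,-0.588,-0.143,0,1],[0,0,0.06,-0.588,-0.143,0,1]]}}

```text
t: 4.93
tcp_pos: [0.538, -0.0625, 0.1034]
orientation: [-2.059, -2.372, 0.0]
ft_force: [0.1, 0.3, -3.2]
grip_width: 0.7
gripper_force: 30.0
```

Run:
```python
from h import *
plan([.537,-.066,.06],7.9)
im,d,W=jar('top',0,c=(.537,-.066),dz=.082)
im,d,W=jar('wrist',0,c=(.537,-.066),dz=.082,tag='w3.png')
m=(W[...,2]>.012)&(W[...,2]<.027)&(np.hypot(W[...,0]-.537,W[...,1]+.066)<.065)
P=W[m];print(len(P),P.min(0),P.max(0)); np.save('w3.npy',W)
plan([.537,-.066,.06],7.9)
```

```text
t 4.93 now [ 0.538  -0.0625  0.1034] yaw 8.08 tilt [-6.e-04  5.e-04 -1.e+00] grip 0.7 F [ 0.1  0.3 -3.2]
  to [ 0.537 -0.066  0.06 ] 7.9 W [-0.001 -0.001  0.004] S [-0.022 -0.01   0.289] deg 0.2 j [-0.335  0.272  1.797  0.     1.074 -0.476]
top 2 0.1338 ((505.08465576171875, -37.1275634765625), (2.319509506225586, 0.0), -179.36383056640625)
wrist 11112 0.1541 ((533.8866577148438, -59.28240966796875), (53.39055633544922, 87.7550277709961), 81.54054260253906)
wrist 8544 0.1338 ((536.2444458007812, -60.465274810791016), (91.32193756103516, 62.91233825683594), 7.780930042266846)
dot [325. 235.] 135 [ 0.5582 -0.0323  0.1345]
1667 [ 0.48941558 -0.05386073  0.01210337] [ 0.57430728 -0.0189971   0.02350183]
t 5.03 now [ 0.5382 -0.062   0.1036] yaw 8.15 tilt [-4.e-04  3.e-04 -1.e+00] grip 0.702 F [ 0.3 -0.4 -2.9]
  to [ 0.537 -0.066  0.06 ] 7.9 W [-0.    -0.     0.006] S [-0.025 -0.011  0.29 ] deg 0.3 j [-0.334  0.271  1.797  0.     1.074 -0.476]
```

View pics/w3.png

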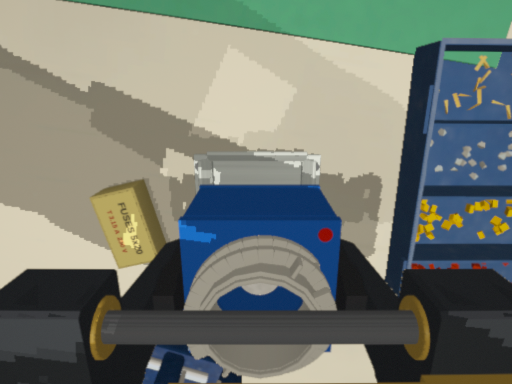

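The dot at (325,235) shows the jar turned as planned, and the nest's far lip is visible at rows 152–185. I'll measure the nest from the wrist depth.

Run:
```python
from h import *
W=np.load('w3.npy'); P=W[150:186,185:330].reshape(-1,3); P=P[np.isfinite(P[:,0])]
a=np.radians(7.95);u=np.array([np.cos(a),np.sin(a)]);v=np.array([-np.sin(a),np.cos(a)])
for z0,z1 in((-.005,.002),(.002,.008),(.008,.013),(.013,.018),(.018,.022),(.022,.026)):
    Q=P[(P[:,2]>z0)&(P[:,2]<z1)]
    if len(Q)>5: print(z0,len(Q),'u',np.percentile(Q[:,:2]@u,[0,2,50,98,100]).round(4),'v',np.percentile(Q[:,:2]@v,[0,2,50,98,100]).round(4))
Q=P[(P[:,2]>.012)&(P[:,2]<.025)]
print(cv2.minAreaRect((Q[:,:2]*1000).astype(np.float32)))
for c in((.5366,-.0661),(.5382,-.0622)): print('u,v of',c,np.array(c)@u,np.array(c)@v)
```

```text
-0.005 879 u [0.4647 0.4655 0.5288 0.5768 0.5779] v [-0.1274 -0.1268 -0.1094 -0.0992 -0.0991]
0.002 2424 u [0.4661 0.4744 0.5212 0.5678 0.5752] v [-0.126  -0.1249 -0.1151 -0.1026 -0.099 ]
0.008 139 u [0.4757 0.484  0.5286 0.5581 0.5586] v [-0.1229 -0.1226 -0.1093 -0.1018 -0.1014]
0.013 605 u [0.4827 0.4837 0.5213 0.5583 0.5594] v [-0.1222 -0.121  -0.1045 -0.1015 -0.0971]
0.018 902 u [0.4789 0.4797 0.521  0.5625 0.5633] v [-0.1214 -0.1197 -0.1003 -0.0967 -0.0965]
0.022 81 u [0.4801 0.4802 0.529  0.5621 0.5622] v [-0.1196 -0.1188 -0.0985 -0.0971 -0.097 ]
((531.295654296875, -36.267635345458984), (84.44744873046875, 26.399919509887695), 7.401411533355713)
u,v of (0.5366, -0.0661) 0.5223005974742564 -0.13968126530796693
u,v of (0.5382, -0.0622) 0.5244246247202545 -0.1360400418517289
```

Request:
{"method": "jog_arm", "body": {"plan": [[0,0,0.005,-0.015,-0.006,0.06,1],[0,0,0.005,-0.033,-0.013,0.16,1],[0,0,0.005,-0.033,-0.013,0.26,1],[0,0,0.005,-0.033,-0.013,0.31,1],[0,0,0.005,-0.033,-0.013,0.32,1],[0,0,0.005,-0.033,-0.013,0.32,1]]}}

```text
t: 5.53
tcp_pos: [0.5365, -0.0675, 0.0549]
orientation: [-2.062, -2.368, 0.001]
ft_force: [0.7, 0.0, -3.9]
grip_width: 0.698
gripper_force: 30.0
```

Run:
```python
from h import *
plan([.537,-.0671,.0276],7.8)
```

```text
t 5.53 now [ 0.5365 -0.0675  0.0549] yaw 7.92 tilt [-1.6e-03  6.0e-04 -1.0e+00] grip 0.698 F [ 0.7  0.  -3.9]
  to [ 0.537  -0.0671  0.0276] 7.8 W [-0.002 -0.001  0.003] S [0.002 0.004 0.182] deg 0.2 j [-0.345  0.349  1.816  0.     0.979 -0.483]
```

Request:
{"method": "jog_arm", "body": {"plan": [[0,0,0.003,0.002,0.003,0.04,1],[0,0,0.003,0.002,0.003,0.08,1],[0,0,0.003,0.002,0.003,0.12,1],[0,0,0.003,0.002,0.003,0.15,1],[0,0,0.003,0.002,0.003,0.165,1],[0,0,0.003,0.002,0.003,0.18,1],[0,0,0.003,0.002,0.003,0.18,1]]}}

```text
t: 6.12
tcp_pos: [0.5372, -0.0675, 0.0282]
orientation: [-2.066, -2.366, 0.0]
ft_force: [0.4, -1.2, -3.1]
grip_width: 0.702
gripper_force: 30.0
```

Run:
```python
from h import *
plan([.537,-.0671,.0276],7.8)
```

```text
t 6.12 now [ 0.5372 -0.0675  0.0282] yaw 7.75 tilt [-7.e-04  3.e-04 -1.e+00] grip 0.702 F [ 0.4 -1.2 -3.1]
  to [ 0.537  -0.0671  0.0276] 7.8 W [-0.001 -0.    -0.001] S [ 0.003 -0.001  0.004] deg 0.1 j [-0.344  0.397  1.82  -0.     0.926 -0.48 ]
```

Request:
{"method": "jog_arm", "body": {"plan": [[0,0,0,0,0,0.007,1],[0,0,0,0,0,0.014,1],[0,0,0,0,0,0.014,1]]}}

```text
t: 6.37
tcp_pos: [0.5375, -0.0676, 0.0266]
orientation: [2.066, 2.366, 0.0]
ft_force: [-0.5, 0.3, -3.4]
grip_width: 0.697
gripper_force: 30.0
```

Request:
{"method": "jog_arm", "body": {"plan": [[0,0,0,0,0,0.007,1],[0,0,0,0,0,0.012,1],[0,0,0,0,0,0.012,1]]}}

```text
t: 6.62
tcp_pos: [0.5375, -0.0676, 0.0247]
orientation: [-2.066, -2.366, 0.0]
ft_force: [-0.0, 0.0, -4.5]
grip_width: 0.702
gripper_force: 30.0
```

Run:
```python
from h import *
plan([.537,-.0671,.022],7.8)
c=(.537,-.066)
for n in('wrist','top'):
    im,d,W=cloud(n,'x_%s.png'%n)
    P=W[(np.hypot(W[...,0]-c[0],W[...,1]-c[1])<.034)&(W[...,2]>.04)&(W[...,2]<.1)]
    print(n,len(P),np.histogram(P[:,2],np.arange(.045,.09,.003)))
    Q=P[(P[:,2]<.062)]
    print(cv2.minAreaRect((P[:,:2]*1000).astype(np.float32)))
```

```text
t 6.62 now [ 0.5375 -0.0676  0.0247] yaw 7.75 tilt [-1.e-04  0.e+00 -1.e+00] grip 0.702 F [-0.   0.  -4.5]
  to [ 0.537  -0.0671  0.022 ] 7.8 W [-0.    -0.    -0.001] S [ 0.004 -0.003  0.018] deg 0.0 j [-0.344  0.403  1.82   0.     0.918 -0.48 ]
wrist 16040 (array([ 171,  239,  480, 4140,  211,  699,  659,  776, 1997, 2400, 2480,
       1516,    1,    0]), array([0.045, 0.048, 0.051, 0.054, 0.057, 0.06 , 0.063, 0.066, 0.069,
       0.072, 0.075, 0.078, 0.081, 0.084, 0.087]))
((536.4937744140625, -62.13226318359375), (67.39884185791016, 56.68427658081055), 3.905601739883423)
top 0 (array([0, 0, 0, 0, 0, 0, 0, 0, 0, 0, 0, 0, 0, 0]), array([0.045, 0.048, 0.051, 0.054, 0.057, 0.06 , 0.063, 0.066, 0.069,
       0.072, 0.075, 0.078, 0.081, 0.084, 0.087]))
((0.0, 0.0), (0.0, 0.0), 0.0)
```

View pics/x_wrist.png

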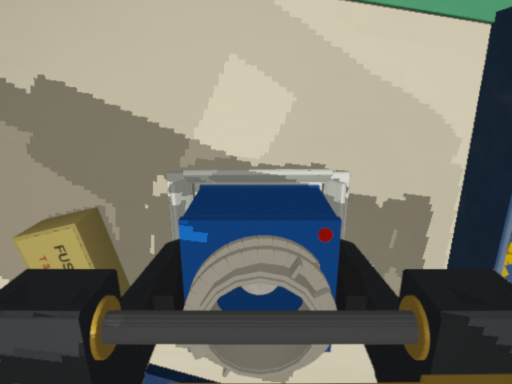

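The jar is inside the nest lips. The mat evidently raised it by about 4 mm at the pick, so I'll lower it a bit more.

Request:
{"method": "jog_arm", "body": {"plan": [[0,0,0,0,0,0.005,1],[0,0,0,0,0,0.008,1],[0,0,0,0,0,0.008,1]]}}

```text
t: 6.97
tcp_pos: [0.5376, -0.0676, 0.0245]
orientation: [2.066, 2.367, -0.0]
ft_force: [-4.5, 1.3, 5.4]
grip_width: 0.7
gripper_force: 30.0
```

Run:
```python
from h import *
plan([.537,-.0671,.022],7.8)
z=np.load('top0.npz')['W']
# mat heights: green mat, brown mat, bench
s=512/800
for n,(u,v) in dict(green=(250,400),green2=(290,280),bench=(340,420),bench2=(480,300),brown=(560,290),brown2=(620,410)).items():
    p=z[int(v*s)-6:int(v*s)+6,int(u*s)-6:int(u*s)+6].reshape(-1,3); print(n,np.nanmedian(p[:,2]))
```

```text
t 6.97 now [ 0.5376 -0.0676  0.0245] yaw 7.76 tilt [-1.e-04 -1.e-04 -1.e+00] grip 0.7 F [-4.5  1.3  5.4]
  to [ 0.537  -0.0671  0.022 ] 7.8 W [-0.     0.    -0.001] S [ 0.004 -0.003  0.017] deg 0.0 j [-0.344  0.404  1.82  -0.     0.918 -0.48 ]
green 0.0030063755536153154
green2 0.002949818981281196
bench -0.0006532682517472774
bench2 -0.0008761324130815665
brown 0.002833472282456814
brown2 0.0023032256309335804
```

Request:
{"method": "jog_arm", "body": {"plan": [[0,0,0,0,0,0,0.2],[0,0,0,0,0,0,0.15],[0,0,0,0,0,0,0.15],[0,0,0,0,0,-0.15,0.15],[0,0,0,0,0,-0.45,0.15],[0,0,0,0,0,-0.75,0.15],[0,0,0,0,0,-0.95,0.15],[0,0,0,0,0,-0.95,0.15]]}}

```text
t: 7.63
tcp_pos: [0.5423, -0.0691, 0.1746]
orientation: [2.057, 2.357, 0.008]
ft_force: [1.0, -1.4, 0.6]
grip_width: 0.85
gripper_force: 0.0
```

Run:
```python
from h import *
plan([.51,-.40,.18],27)
jar('wrist',0,c=(.5365,-.0655),dz=.004,tag='w4.png',r=.04)
jar('top',0,c=(.5365,-.0655),dz=.004,r=.04)
plan([.51,-.40,.18],27)
```

```text
t 7.63 now [ 0.5423 -0.0691  0.1746] yaw 7.77 tilt [ 0.0132 -0.0047 -0.9999] grip 0.85 F [ 1.  -1.4  0.6]
  to [ 0.51 -0.4   0.18] 27 W [ 0.014  0.011 -0.427] S [-2.157 -0.511 -0.029] deg 19.2 j [-0.344  0.176  1.749  0.     1.202 -0.48 ]
wrist 1864 0.0754 ((536.19091796875, -65.48188018798828), (52.870933532714844, 53.6766357421875), 51.56893539428711)
wrist 1812 0.0549 ((536.0488891601562, -65.65403747558594), (62.31874084472656, 62.33829879760742), 7.398515701293945)
dot [283. 155.] 25 [ 0.5575 -0.0378  0.0556]
dot [223. 213.] 24 [ 0.5146 -0.094   0.0556]
t 7.73 now [ 0.5389 -0.0681  0.1682] yaw 7.76 tilt [ 0.0046 -0.0017 -1.    ] grip 0.851 F [-1.3  0.7 -0.8]
  to [ 0.51 -0.4   0.18] 27 W [ 0.005  0.004 -0.428] S [-2.167 -0.489 -0.076] deg 19.2 j [-0.344  0.182  1.756 -0.     1.198 -0.48 ]
```

View pics/w4.png

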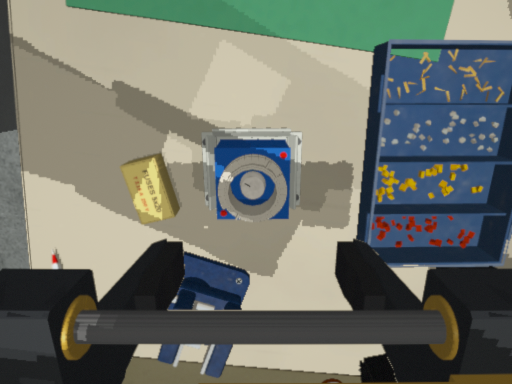

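The jar sits square in the nest (centre about (252,180)) with its dots at 52.6°. Now to the cap.

Request:
{"method": "jog_arm", "body": {"plan": [[0,0,0,-1,-0.226,0,0.4],[0,0,0,-1,-0.226,0,0.4],[0,0,0,-1,-0.226,0,0.4],[0,0,0,-1,-0.226,0,0.4]]}}

```text
t: 8.07
tcp_pos: [0.5227, -0.2231, 0.1641]
orientation: [-2.065, -2.364, 0.002]
ft_force: [-0.2, -0.3, 0.9]
grip_width: 0.604
gripper_force: 0.0
```

Request:
{"method": "jog_arm", "body": {"plan": [[0,0,-0.42,-0.9,-0.2,0,0.4],[0,0,-0.42,-0.9,-0.2,0,0.4],[0,0,-0.42,-0.9,-0.2,0,0.4],[0,0,-0.42,-0.9,-0.2,0,0.4],[0,0,-0.42,-0.9,-0.2,0,0.4],[0,0,-0.42,-0.9,-0.2,0,0.4]]}}

```text
t: 8.57
tcp_pos: [0.5116, -0.3581, 0.1639]
orientation: [-1.652, -2.668, -0.002]
ft_force: [-0.4, -0.4, 0.1]
grip_width: 0.6
gripper_force: 0.0
```

Run:
```python
from h import *
plan([.507,-.424,.12],27)
im,d,W=cloud('wrist','w5.png'); np.savez('w5.npz',im=im,W=W)
c=np.array([.507,-.424])
r=np.hypot(W[...,0]-c[0],W[...,1]-c[1])<.042
for z0,z1 in((.025,.04),(.046,.062)):
    P=W[r&(W[...,2]>z0)&(W[...,2]<z1)]; print(len(P),np.median(P[:,2]),cv2.minAreaRect((P[:,:2]*1000).astype(np.float32)))
im,d,W=jar('top',0,c=(.5365,-.0655),dz=.004,r=.04)
c=(.565,-.398);r=np.hypot(W[...,0]-c[0],W[...,1]-c[1])<.04
plan([.507,-.424,.12],27)
```

```text
t 8.57 now [ 0.5116 -0.3581  0.1639] yaw 26.48 tilt [-0.0022  0.0031 -1.    ] grip 0.6 F [-0.4 -0.4  0.1]
  to [ 0.507 -0.424  0.12 ] 27 W [-0.001 -0.005 -0.012] S [-0.381 -0.223  0.292] deg 0.6 j [-8.010e-01  3.630e-01  1.538e+00  1.000e-03  1.244e+00 -1.263e+00]
2112 0.03155872569951365 ((507.2773132324219, -417.9128112792969), (66.77101135253906, 63.74197006225586), 56.69339370727539)
979 0.055440298105250724 ((503.1371154785156, -424.1861267089844), (14.272533416748047, 51.95928955078125), 25.03931999206543)
top 133 0.0741 ((538.0224609375, -66.72339630126953), (52.69954299926758, 48.927005767822266), 2.86940598487854)
top 190 0.0534 ((537.6646118164062, -66.47689056396484), (62.56871032714844, 61.83968734741211), 7.68754243850708)
t 8.67 now [ 0.5124 -0.3566  0.1647] yaw 26.66 tilt [-0.0016  0.0024 -1.    ] grip 0.605 F [0.6 0.3 0.7]
  to [ 0.507 -0.424  0.12 ] 27 W [-0.    -0.004 -0.008] S [-0.387 -0.234  0.297] deg 0.4 j [-7.980e-01  3.610e-01  1.539e+00  1.000e-03  1.245e+00 -1.264e+00]
```

View pics/w5.png

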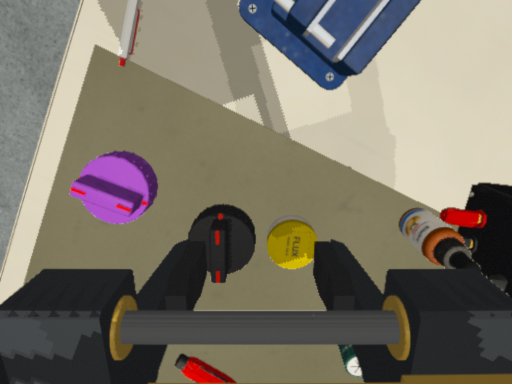

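The wrist view shows the black cap's bar at about (218,250), the tin to its right at (292,245) and the purple cap at (115,187). I approach the black cap.

Request:
{"method": "jog_arm", "body": {"plan": [[0,0,0.036,-0.378,-0.248,0.1,0.6],[0,0,0.036,-0.378,-0.248,0.3,0.6],[0,0,0.036,-0.378,-0.248,0.56,0.6],[0,0,0.036,-0.378,-0.248,0.56,0.6],[0,0,0.036,-0.378,-0.248,0.56,0.6],[0,0,0.036,-0.378,-0.248,0.56,0.6]]}}

```text
t: 9.17
tcp_pos: [0.5059, -0.4247, 0.0835]
orientation: [1.685, 2.651, 0.0]
ft_force: [1.1, 0.0, 1.0]
grip_width: 0.399
gripper_force: 0.0
```

Run:
```python
from h import *
plan([.5045,-.424,.034],25)
im,d,W=cloud('wrist','w6.png'); np.savez('w6.npz',im=im,W=W)
c=np.array([.5045,-.424])
P=W[(np.hypot(W[...,0]-c[0],W[...,1]-c[1])<.042)&(W[...,2]>.048)&(W[...,2]<.062)]
if len(P): print(len(P),np.median(P[:,2]),P.min(0),P.max(0),cv2.minAreaRect((P[:,:2]*1000).astype(np.float32)))
```

```text
t 9.17 now [ 0.5059 -0.4247  0.0835] yaw 25.13 tilt [ 6.e-04 -3.e-04 -1.e+00] grip 0.399 F [1.1 0.  1. ]
  to [ 0.5045 -0.424   0.034 ] 25 W [0.001 0.001 0.003] S [ 0.009 -0.007  0.33 ] deg 0.1 j [-0.878  0.528  1.483  0.     1.129 -1.317]
2032 0.055604175896199426 [ 0.48689442 -0.45065515  0.048229  ] [ 0.51978053 -0.39907538  0.05792355] ((503.2935791015625, -424.5953369140625), (13.837888717651367, 52.071937561035156), 24.682756423950195)
```

View pics/w6.png

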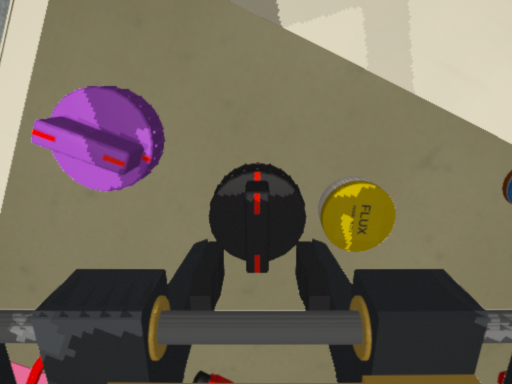

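The fingers straddle the bar (bar at column 257, tin at 357). I descend and grip.

Request:
{"method": "jog_arm", "body": {"plan": [[0,0,0.005,0.004,-0.006,0.13,0.6],[0,0,0.005,0.004,-0.006,0.26,0.6],[0,0,0.005,0.004,-0.006,0.33,0.6],[0,0,0.005,0.004,-0.006,0.33,0.6],[0,0,0.005,0.004,-0.006,0.33,0.75],[0,0,0.005,0.004,-0.006,0.33,1],[0,0,0.005,0.004,-0.006,0.33,1],[0,0,0.005,0.004,-0.006,0.33,1]]}}

```text
t: 9.88
tcp_pos: [0.5045, -0.4266, 0.0343]
orientation: [1.691, 2.645, -0.001]
ft_force: [0.6, 0.3, 3.3]
grip_width: 0.152
gripper_force: 30.0
```

Run:
```python
from h import *
plan([.5366,-.0664,.165],103)
```

```text
t 9.88 now [ 0.5045 -0.4266  0.0343] yaw 24.81 tilt [ 0.0017 -0.0019 -1.    ] grip 0.152 F [0.6 0.3 3.3]
  to [ 0.5366 -0.0664  0.165 ] 103 W [-1.000e-03  3.000e-03 -1.738e+00] S [ 2.088  1.202 -0.876] deg 78.2 j [-0.881  0.596  1.497  0.     1.047 -1.314]
```

Request:
{"method": "jog_arm", "body": {"plan": [[0,0,0,0,0,-0.06,1],[0,0,0,0,0,-0.2,1],[0,0,0,0,0,-0.4,1],[0,0,0,0,0,-0.6,1],[0,0,0,0,0,-0.78,1],[0,0,0,0,0,-0.87,1],[0,0,0,0,0,-0.87,1]]}}

```text
t: 10.47
tcp_pos: [0.5053, -0.4277, 0.168]
orientation: [1.688, 2.641, -0.004]
ft_force: [0.7, -0.6, -1.5]
grip_width: 0.156
gripper_force: 30.0
```

Run:
```python
from h import *
im,d,W=cloud('wrist','w7.png')
o,R,t=pose()
L=R.inv().apply(W.reshape(-1,3)-t)*1000  # tool frame
L=L.reshape(W.shape)
h=cv2.cvtColor(im,cv2.COLOR_RGB2HSV);rr=((h[...,0]<8)|(h[...,0]>172))&(h[...,1]>150)&(h[...,2]>80)
k,l,st,ce=cv2.connectedComponentsWithStats(rr.astype(np.uint8))
for i in range(1,k):
    w=np.nanmedian(L[l==i],0)
    if st[i,4]>15 and np.hypot(*w[:2])<60: print(ce[i].round(),st[i,4],w.round(1),np.nanpercentile(L[l==i],[2,98],axis=0).round(1).tolist())
m=(np.hypot(L[...,0],L[...,1])<45)&(L[...,2]<20)&(L[...,2]>-5)&(h[...,2]<90)
P=L[m];print(len(P),P.min(0),P.max(0))
plan([.5366,-.0664,.165],103)
```

```text
[259. 198.] 100 [29.3 -0.6 -0.8] [[26.4, -2.5, -1.9], [31.9, 1.3, 1.0]]
[260. 239.] 218 [ 19.8  -0.2 -24.7] [[13.7, -1.8, -25.8], [25.6, 1.1, -23.7]]
[259. 307.] 41 [-13.4  -0.6 -24.7] [[-14.9, -2.0, -80.0], [26.1, 0.7, -23.7]]
5166 [-28.82088189 -32.02339113  -4.98560691] [33.46036859 30.78756838 19.98070685]
t 10.52 now [ 0.5044 -0.4266  0.165 ] yaw 24.81 tilt [ 0.0023 -0.0029 -1.    ] grip 0.152 F [ 0.6 -0.7 -2.3]
  to [ 0.5366 -0.0664  0.165 ] 103 W [-0.002  0.005 -1.738] S [ 2.09   1.203 -0.006] deg 78.2 j [-0.881  0.431  1.442 -0.     1.264 -1.314]
```

Request:
{"method": "jog_arm", "body": {"plan": [[0,0,-0.08,0.04,0.02,0,1],[0,0,-0.2,0.14,0.08,0,1],[0,0,-0.34,0.3,0.172,0,1],[0,0,-0.48,0.47,0.27,0,1],[0,0,-0.62,0.63,0.362,0,1],[0,0,-0.76,0.8,0.46,0,1],[0,0,-0.86,0.93,0.535,0,1],[0,0,-0.92,1,0.575,0,1]]}}

```text
t: 11.18
tcp_pos: [0.5177, -0.2496, 0.1601]
orientation: [-0.638, -3.071, -0.005]
ft_force: [-0.1, 1.1, -1.1]
grip_width: 0.158
gripper_force: 30.0
```

Run:
```python
from h import *
plan([.5381,-.066,.165],93)
```

```text
t 11.18 now [ 0.5177 -0.2496  0.1601] yaw 66.54 tilt [-0.0041  0.004  -1.    ] grip 0.158 F [-0.1  1.1 -1.1]
  to [ 0.5381 -0.066   0.165 ] 93 W [ 0.004 -0.006 -0.588] S [ 0.363  1.177 -0.028] deg 26.5 j [-6.560e-01  2.650e-01  1.673e+00  1.000e-03  1.209e+00 -1.818e+00]
```

Request:
{"method": "jog_arm", "body": {"plan": [[0,0,-0.13,0.05,0.16,-0.01,1],[0,0,-0.26,0.11,0.35,-0.02,1],[0,0,-0.38,0.17,0.54,-0.02,1],[0,0,-0.48,0.22,0.72,-0.02,1],[0,0,-0.55,0.27,0.87,-0.02,1],[0,0,-0.59,0.3,0.96,-0.02,1],[0,0,-0.59,0.31,1,-0.02,1],[0,0,-0.59,0.31,1,-0.02,1]]}}

```text
t: 11.85
tcp_pos: [0.536, -0.0959, 0.1642]
orientation: [0.077, -3.138, -0.002]
ft_force: [0.0, -0.3, -2.0]
grip_width: 0.157
gripper_force: 30.0
```

Run:
```python
from h import *
plan([.5381,-.066,.130],93)
```

```text
t 11.85 now [ 0.536  -0.0959  0.1642] yaw 92.81 tilt [-0.0032  0.0014 -1.    ] grip 0.157 F [ 0.  -0.3 -2. ]
  to [ 0.5381 -0.066   0.13  ] 93 W [ 0.002 -0.004 -0.004] S [-0.024  0.198  0.228] deg 0.3 j [-0.395  0.195  1.75   0.     1.2   -2.015]
```

Request:
{"method": "jog_arm", "body": {"plan": [[0,0,-0.004,-0.01,0.08,0.04,1],[0,0,-0.004,-0.02,0.16,0.1,1],[0,0,-0.004,-0.024,0.198,0.17,1],[0,0,-0.004,-0.024,0.198,0.22,1],[0,0,-0.004,-0.024,0.198,0.22,1],[0,0,-0.004,-0.024,0.198,0.22,1],[0,0,-0.004,-0.024,0.198,0.22,1]]}}

```text
t: 12.43
tcp_pos: [0.5394, -0.0681, 0.1331]
orientation: [-0.08, 3.141, -0.0]
ft_force: [-0.3, 0.2, -1.8]
grip_width: 0.153
gripper_force: 30.0
```

Run:
```python
from h import *
plan([.5381,-.066,.105],93)
im,d,W=cloud('wrist','w8.png')
o,R,t=pose()
L=R.inv().apply(W.reshape(-1,3)-t).reshape(W.shape)*1000
h=cv2.cvtColor(im,cv2.COLOR_RGB2HSV);rr=((h[...,0]<8)|(h[...,0]>172))&(h[...,1]>150)&(h[...,2]>80)
k,l,st,ce=cv2.connectedComponentsWithStats(rr.astype(np.uint8))
for i in range(1,k):
    w=np.nanmedian(L[l==i],0)
    if st[i,4]>10 and np.hypot(*w[:2])<60: print(ce[i].round(),st[i,4],w.round(1),np.nanmedian(W[l==i],0).round(4))
r=np.hypot(W[...,0]-.537,W[...,1]+.066)<.052
P=W[r&(W[...,2]>.046)&(W[...,2]<.062)]
if len(P)>10: print(len(P),P.min(0),P.max(0))
P=W[r&(W[...,2]>.066)&(W[...,2]<.09)]
if len(P)>10: print(len(P),P.min(0),P.max(0))
plan([.5381,-.066,.105],93)
```

```text
t 12.43 now [ 0.5394 -0.0681  0.1331] yaw 92.91 tilt [ 0.e+00 -2.e-04 -1.e+00] grip 0.153 F [-0.3  0.2 -1.8]
  to [ 0.5381 -0.066   0.105 ] 93 W [-0.     0.    -0.002] S [0.008 0.014 0.188] deg 0.1 j [-0.344  0.232  1.776 -0.     1.134 -1.965]
[223. 172.] 39 [ 26.1 -24.5  77.9] [ 0.5148 -0.094   0.0556]
[260. 199.] 91 [31.   1.   2.4] [ 0.5085 -0.0688  0.1311]
[259. 239.] 215 [ 21.1   0.6 -21.6] [ 0.5184 -0.0685  0.1551]
[259. 307.] 41 [-11.8   0.5 -21.6] [ 0.5513 -0.0675  0.1551]
1822 [ 0.50104849 -0.10068266  0.04605198] [ 0.53220192 -0.03565194  0.06180182]
458 [ 0.50897068 -0.08867201  0.06600463] [ 0.52249357 -0.042849    0.07800255]
t 12.48 now [ 0.5396 -0.0682  0.1335] yaw 92.91 tilt [ 7.e-04 -4.e-04 -1.e+00] grip 0.157 F [ 0.6 -0.  -0.6]
  to [ 0.5381 -0.066   0.105 ] 93 W [-0.001  0.001 -0.002] S [0.009 0.015 0.19 ] deg 0.1 j [-0.344  0.232  1.776 -0.     1.134 -1.965]
```

Request:
{"method": "jog_arm", "body": {"plan": [[0,0,0,0.011,0.017,0,1],[0,0,0,0.011,0.017,0.05,1],[0,0,0,0.011,0.017,0.1,1],[0,0,0,0.011,0.017,0.14,1],[0,0,0,0.011,0.017,0.165,1],[0,0,0,0.011,0.017,0.18,1],[0,0,0,0.011,0.017,0.18,1]]}}

```text
t: 13.07
tcp_pos: [0.5369, -0.065, 0.1052]
orientation: [0.08, -3.139, -0.001]
ft_force: [-0.2, 0.1, -2.0]
grip_width: 0.16
gripper_force: 30.0
```

Run:
```python
from h import *
plan([.5378,-.0657,.1035],93)
```

```text
t 13.07 now [ 0.5369 -0.065   0.1052] yaw 92.94 tilt [-1.4e-03  5.0e-04 -1.0e+00] grip 0.16 F [-0.2  0.1 -2. ]
  to [ 0.5378 -0.0657  0.1035] 93 W [ 0.001 -0.002 -0.001] S [-0.006 -0.005  0.011] deg 0.1 j [-0.34   0.268  1.797 -0.     1.078 -1.962]
```

Request:
{"method": "jog_arm", "body": {"plan": [[0,0,0,-0.005,-0.003,0.005,1],[0,0,0,-0.005,-0.003,0.01,1],[0,0,0,-0.005,-0.003,0.01,1]]}}

```text
t: 13.32
tcp_pos: [0.5384, -0.0657, 0.1047]
orientation: [-0.08, 3.14, -0.0]
ft_force: [-0.4, -0.9, -1.6]
grip_width: 0.157
gripper_force: 30.0
```

Request:
{"method": "jog_arm", "body": {"plan": [[0,0,0,0,0,0.005,1],[0,0,0,0,0,0.008,1],[0,0,0,0,0,0.008,1]]}}

```text
t: 13.57
tcp_pos: [0.5382, -0.0656, 0.1034]
orientation: [-0.081, 3.14, -0.0]
ft_force: [0.2, -0.0, -1.7]
grip_width: 0.154
gripper_force: 30.0
```

Request:
{"method": "jog_arm", "body": {"plan": [[0,0,0,0,0,0.005,1],[0,0,0,0,0,0.008,1],[0,0,0,0,0,0.008,1]]}}

```text
t: 13.82
tcp_pos: [0.5384, -0.0656, 0.1027]
orientation: [-0.081, 3.14, -0.0]
ft_force: [-1.0, 0.1, 3.4]
grip_width: 0.159
gripper_force: 30.0
```

Request:
{"method": "jog_arm", "body": {"plan": [[0,0,0,0,0,0.005,1],[0,0,0,0,0,0.008,1],[0,0,0,0,0,0.008,1]]}}

```text
t: 14.07
tcp_pos: [0.5387, -0.0657, 0.1024]
orientation: [-0.081, 3.14, -0.001]
ft_force: [-4.5, -0.1, 11.0]
grip_width: 0.156
gripper_force: 30.0
```

Contact is where it should be for resting on the threads. I loosen the grip to a cage and check the cap is level.

Request:
{"method": "jog_arm", "body": {"plan": [[0,0,0,0,0,0,0.81],[0,0,0,0,0,-0.005,0.81],[0,0,0,0,0,-0.005,0.81],[0,0,0,0,0,-0.005,0.81]]}}

```text
t: 14.4
tcp_pos: [0.5381, -0.0655, 0.1016]
orientation: [0.081, -3.14, -0.0]
ft_force: [-0.5, 0.2, -0.4]
grip_width: 0.189
gripper_force: 0.0
```

```bash
cat >> h.py <<'E'
def cap(tag):
    im,d,W=cloud('wrist',tag)
    o,R,t=pose(); L=R.inv().apply(W.reshape(-1,3)-t).reshape(W.shape)*1000
    h=cv2.cvtColor(im,cv2.COLOR_RGB2HSV);rr=((h[...,0]<8)|(h[...,0]>172))&(h[...,1]>150)&(h[...,2]>80)
    k,l,st,ce=cv2.connectedComponentsWithStats(rr.astype(np.uint8))
    for i in range(1,k):
        p=W[l==i]; w=np.nanmedian(L[l==i],0)
        if st[i,4]>10 and np.hypot(*w[:2])<60:
            vx,vy=cv2.fitLine(L[l==i][:,:2].astype(np.float32),2,0,.01,.01)[:2].ravel()
            print('px',ce[i].round(),st[i,4],'tool',w.round(1),'world',np.nanmedian(p,0).round(4),'ang',np.degrees(np.arctan(vy/vx)).round(1))
    # black flat top: plane fit
    rad=np.hypot(L[...,0],L[...,1]); z=W[...,2]; zc=t[2]-.003
    m=(rad>15)&(rad<29)&(abs(z-zc)<.012)&(h[...,2]<110)&(abs(L[...,1])>9)&(L[...,0]>8)
    P=W[m]
    if len(P)>50:
        zm=np.median(P[:,2]);P=P[abs(P[:,2]-zm)<.004];A=np.c_[P[:,:2]-P[:,:2].mean(0),np.ones(len(P))];s=np.linalg.lstsq(A,P[:,2],rcond=None)[0]
        print('top plane n',len(P),'z',s[2].round(4),'slope deg',np.degrees(s[:2]).round(1))
    plan(t,yaw(R))
E
python3 -c "
from h import *
cap('c1.png')"
```

```text
px [213. 185.] 54 tool [ 25.1 -27.5  45.9] world [ 0.5144 -0.0942  0.0557] ang -76.5
px [259. 200.] 87 tool [30.5  0.5  0.7] world [ 0.5077 -0.0665  0.1008] ang 3.5
px [259. 241.] 203 tool [ 21.    0.4 -23.2] world [ 0.5171 -0.066   0.1248] ang nan
px [259. 308.] 28 tool [-11.6   0.4 -23.6] world [ 0.5496 -0.065   0.1251] ang 0.0
top plane n 1807 z 0.1005 slope deg [1.4 0.3]
t 14.45 now [ 0.5381 -0.0655  0.1015] yaw 92.94 tilt [-2.e-04  1.e-04 -1.e+00] grip 0.191 F [-0.2  0.2  1. ]
  to [ 0.5381 -0.0655  0.1015] 92.9 W [ 0. -0.  0.] S [0. 0. 0.] deg 0.0 j [-0.34   0.275  1.797 -0.     1.07  -1.962]
```

Flat top at 100.5 mm means the underside is 73 mm above the bench, so the cap rests level on the threads about 50° past the dots. Now I turn it backward.

Request:
{"method": "jog_arm", "body": {"plan": [[0,0,-0.1,0,0,-0.007,0.81],[0,0,-0.22,0,0,-0.007,0.81],[0,0,-0.36,0,0,-0.007,0.81],[0,0,-0.5,0,0,-0.007,0.81],[0,0,-0.64,0,0,-0.007,0.81],[0,0,-0.78,0,0,-0.007,0.81],[0,0,-0.84,0,0,-0.007,0.81],[0,0,-0.84,0,0,-0.007,0.81]]}}

```text
t: 15.12
tcp_pos: [0.5388, -0.0659, 0.1033]
orientation: [-1.095, 2.943, -0.002]
ft_force: [-0.5, -0.5, 0.4]
grip_width: 0.191
gripper_force: 1.3
```

```bash
python3 -c "
from h import *
cap('c2.png')"
```

```text
px [245. 165.] 52 tool [36.3 -7.8 47.3] world [ 0.5161 -0.0956  0.0558] ang -66.4
px [269. 200.] 86 tool [29.3  5.4  0.9] world [ 0.5129 -0.0809  0.1022] ang 5.7
px [267. 241.] 214 tool [ 19.6   4.  -22.9] world [ 0.5211 -0.0755  0.126 ] ang nan
px [255. 308.] 33 tool [-12.6  -1.  -22.9] world [ 0.5488 -0.0584  0.126 ] ang 0.9
top plane n 1640 z 0.1018 slope deg [ 0.2 -0.1]
t 15.17 now [ 0.5386 -0.0658  0.1031] yaw 130.66 tilt [ 9.e-04 -3.e-04 -1.e+00] grip 0.191 F [-0.  -0.3  1.8]
  to [ 0.5386 -0.0658  0.1031] 130.7 W [-0.001  0.001  0.   ] S [0. 0. 0.] deg 0.1 j [-0.34   0.273  1.796 -0.     1.072 -2.621]
```

Request:
{"method": "jog_arm", "body": {"plan": [[0,0,-0.04,0,0,0,0.82],[0,0,-0.12,0,0,0,0.825],[0,0,-0.2,0,0,0,0.825],[0,0,-0.28,0,0,0,0.825],[0,0,-0.34,0,0,0,0.825],[0,0,-0.34,0,0,0,0.825]]}}

```text
t: 15.67
tcp_pos: [0.538, -0.0656, 0.1025]
orientation: [1.475, -2.773, -0.0]
ft_force: [-1.3, -0.9, 1.0]
grip_width: 0.175
gripper_force: 0.6
```

```bash
python3 -c "
from h import *
cap('c3.png')"
```

```text
px [259. 164.] 54 tool [36.9  0.9 46.8] world [ 0.5162 -0.0955  0.0557] ang nan
px [264. 193.] 85 tool [30.8  3.4  7.9] world [ 0.518  -0.0892  0.0946] ang nan
px [264. 231.] 195 tool [ 20.9   3.1 -16.1] world [ 0.5237 -0.0812  0.1186] ang 4.3
px [257. 302.] 109 tool [-14.5   0.1 -16.1] world [ 0.5461 -0.0535  0.1186] ang 0.4
top plane n 1615 z 0.0943 slope deg [ 0.6 -0.9]
t 15.72 now [ 0.538  -0.0656  0.1025] yaw 145.9 tilt [-6.e-04  1.e-04 -1.e+00] grip 0.178 F [-0.9  0.2 -0.4]
  to [ 0.538  -0.0656  0.1025] 145.9 W [ 0.001 -0.     0.   ] S [0. 0. 0.] deg 0.0 j [-0.34   0.273  1.796 -0.     1.072 -2.887]
```

The cap dropped 7.5 mm into the starts with the bar at the dots, within about 2°. Now I screw it forward, lowering the cage with it.

Request:
{"method": "jog_arm", "body": {"plan": [[0,0,0.05,0,0,0.01,0.825],[0,0,0.15,0,0,0.02,0.825],[0,0,0.28,0,0,0.03,0.825],[0,0,0.41,0,0,0.032,0.825],[0,0,0.54,0,0,0.034,0.825],[0,0,0.67,0,0,0.036,0.825],[0,0,0.8,0,0,0.038,0.825],[0,0,0.93,0,0,0.04,0.825]]}}

```text
t: 16.38
tcp_pos: [0.5382, -0.0655, 0.0968]
orientation: [0.376, -3.119, -0.0]
ft_force: [-0.3, -0.6, 1.1]
grip_width: 0.174
gripper_force: 2.0
```

```bash
python3 -c "
from h import *
cap('c4.png')"
```

```text
px [217. 181.] 55 tool [ 28.5 -24.3  40.9] world [ 0.5162 -0.0955  0.0557] ang nan
px [254. 195.] 86 tool [31.6 -2.2  4. ] world [ 0.5078 -0.075   0.0927] ang -4.7
px [255. 234.] 210 tool [ 22.3  -1.2 -20. ] world [ 0.5166 -0.0718  0.1167] ang nan
px [262. 305.] 83 tool [-12.3   2.  -20.2] world [ 0.5497 -0.0607  0.1169] ang nan
top plane n 1742 z 0.0924 slope deg [0.3 0.2]
t 16.43 now [ 0.5381 -0.0655  0.0967] yaw 103.4 tilt [-2.e-04  2.e-04 -1.e+00] grip 0.174 F [ 0.2 -0.1  0.3]
  to [ 0.5381 -0.0655  0.0967] 103.4 W [ 0. -0.  0.] S [0. 0. 0.] deg 0.0 j [-0.34   0.283  1.799  0.     1.06  -2.145]
```

Request:
{"method": "jog_arm", "body": {"plan": [[0,0,0.12,0,0,0.002,0.825],[0,0,0.25,0,0,0.003,0.825],[0,0,0.38,0,0,0.005,0.825],[0,0,0.5,0,0,0.007,0.825],[0,0,0.63,0,0,0.009,0.825],[0,0,0.76,0,0,0.011,0.825],[0,0,0.88,0,0,0.013,0.825],[0,0,1,0,0,0.014,0.825]]}}

```text
t: 17.1
tcp_pos: [0.5381, -0.0656, 0.0945]
orientation: [-0.841, -3.027, 0.0]
ft_force: [0.2, -1.0, 0.3]
grip_width: 0.174
gripper_force: 0.7
```

Request:
{"method": "jog_arm", "body": {"plan": [[0,0,0.12,0,0,0.002,0.825],[0,0,0.25,0,0,0.003,0.825],[0,0,0.38,0,0,0.005,0.825],[0,0,0.5,0,0,0.007,0.825],[0,0,0.63,0,0,0.009,0.825],[0,0,0.76,0,0,0.011,0.825],[0,0,0.88,0,0,0.013,0.825],[0,0,1,0,0,0.014,0.825]]}}

```text
t: 17.77
tcp_pos: [0.538, -0.0657, 0.0925]
orientation: [-1.935, -2.474, 0.001]
ft_force: [0.4, -0.2, 1.3]
grip_width: 0.176
gripper_force: 2.4
```

```bash
python3 -c "
from h import *
cap('c5.png')"
```

```text
px [304. 192.] 56 tool [23.3 24.9 36.7] world [ 0.5567 -0.0369  0.0557] ang -21.1
px [253. 197.] 83 tool [30.8 -4.3  4.2] world [ 0.5267 -0.0366  0.0883] ang -8.3
px [255. 236.] 213 tool [ 21.3  -3.  -19.8] world [ 0.5302 -0.0455  0.1122] ang -5.4
px [263. 306.] 70 tool [-12.4   0.2 -20.2] world [ 0.5411 -0.0776  0.1126] ang nan
top plane n 1661 z 0.0879 slope deg [-0.8 -0.7]
t 17.82 now [ 0.538  -0.0656  0.0924] yaw 13.62 tilt [-5.e-04 -0.e+00 -1.e+00] grip 0.178 F [ 0.6  0.7 -0.4]
  to [ 0.538  -0.0656  0.0924] 13.6 W [-0.001 -0.    -0.   ] S [0. 0. 0.] deg 0.0 j [-0.34   0.289  1.801 -0.     1.052 -0.578]
```

Request:
{"method": "jog_arm", "body": {"plan": [[0,0,0.12,0,0,0.002,0.825],[0,0,0.25,0,0,0.003,0.825],[0,0,0.38,0,0,0.005,0.825],[0,0,0.5,0,0,0.007,0.825],[0,0,0.63,0,0,0.009,0.825],[0,0,0.76,0,0,0.01,0.825],[0,0,0.88,0,0,0.012,0.825],[0,0,1,0,0,0.013,0.825]]}}

```text
t: 18.48
tcp_pos: [0.5379, -0.0654, 0.0904]
orientation: [-2.733, -1.548, 0.001]
ft_force: [-0.8, -0.3, -0.4]
grip_width: 0.175
gripper_force: 1.5
```

Request:
{"method": "jog_arm", "body": {"plan": [[0,0,0.06,0,0,0.002,0.825],[0,0,0.12,0,0,0.003,0.825],[0,0,0.18,0,0,0.004,0.825],[0,0,0.24,0,0,0.004,0.825],[0,0,0.3,0,0,0.004,0.825],[0,0,0.34,0,0,0.004,0.825],[0,0,0.34,0,0,0.004,0.825]]}}

```text
t: 19.07
tcp_pos: [0.5383, -0.0656, 0.0901]
orientation: [2.913, 1.176, 0.0]
ft_force: [-0.3, -0.9, 2.2]
grip_width: 0.173
gripper_force: 2.0
```

```bash
python3 -c "
from h import *
print(env.get_obs()['ft_torque'])
cap('c6.png')"
```

```text
[-0.15384521  0.18698489  0.00065693]
px [250. 173.] 60 tool [33.6 -6.6 34.5] world [ 0.5578 -0.0374  0.0556] ang -53.2
px [254. 198.] 81 tool [28.9 -3.9  3.8] world [ 0.5563 -0.0426  0.0863] ang nan
px [255. 238.] 207 tool [ 19.1  -3.1 -20.1] world [ 0.5499 -0.0499  0.1102] ang nan
px [262. 306.] 56 tool [-14.1  -0.1 -20.2] world [ 0.528  -0.0754  0.1104] ang -0.5
top plane n 1696 z 0.0859 slope deg [0.3 0.4]
t 19.12 now [ 0.5382 -0.0656  0.0901] yaw -45.97 tilt [ 1.e-04 -1.e-04 -1.e+00] grip 0.177 F [-0.7 -0.9  1.5]
  to [ 0.5382 -0.0656  0.0901] -46.0 W [ 0.  0. -0.] S [0. 0. 0.] deg 0.0 j [-0.34   0.293  1.802 -0.     1.047  0.462]
```

Request:
{"method": "jog_arm", "body": {"plan": [[0,0,0.05,0,0,0,0.825],[0,0,0.1,0,0,0,0.825],[0,0,0.12,0,0,0,0.825],[0,0,0.12,0,0,0,0.825]]}}

```text
t: 19.45
tcp_pos: [0.538, -0.0654, 0.0901]
orientation: [-2.965, -1.038, 0.001]
ft_force: [-1.6, -0.2, 2.5]
grip_width: 0.173
gripper_force: 7.0
```

```bash
python3 -c "
from h import *
print(env.get_obs()['ft_torque'])
cap('c7.png')"
```

```text
[0.08974477 0.34003723 0.23335686]
px [247. 174.] 63 tool [33.2 -8.3 34.6] world [ 0.5589 -0.0382  0.0555] ang nan
px [253. 198.] 84 tool [28.6 -4.4  3.9] world [ 0.5576 -0.0441  0.0862] ang 3.4
px [254. 238.] 208 tool [ 19.   -3.5 -20.1] world [ 0.5508 -0.0508  0.1102] ang -6.5
px [263. 306.] 55 tool [-14.2   0.4 -20.3] world [ 0.527  -0.0747  0.1104] ang -0.7
top plane n 1665 z 0.0859 slope deg [0.1 0.2]
t 19.5 now [ 0.538  -0.0654  0.0901] yaw -51.38 tilt [-4.e-04  2.e-04 -1.e+00] grip 0.174 F [-2.6 -0.   3.2]
  to [ 0.538  -0.0654  0.0901] -51.4 W [-0.  0.  0.] S [0. 0. 0.] deg 0.0 j [-0.34   0.293  1.802  0.     1.047  0.557]
```

Torque rose to 0.23 N·m, the jar turned slightly within its play, and the cap height is unchanged, so it is at its stop. I release and retreat.

Request:
{"method": "jog_arm", "body": {"plan": [[0,0,-0.06,0,0,0,0.75],[0,0,-0.06,0,0,0,0.6],[0,0,-0.06,0,0,0,0.6],[0,0,-0.06,0,0,-0.1,0.6],[0,0,-0.06,0,0,-0.3,0.6],[0,0,-0.06,0,0,-0.6,0.6],[0,0,-0.06,0,0,-0.7,0.6],[0,0,-0.06,0,0,-0.7,0.6]]}}

```text
t: 20.17
tcp_pos: [0.5413, -0.0666, 0.2005]
orientation: [2.935, 1.102, 0.012]
ft_force: [0.9, -0.3, 0.4]
grip_width: 0.403
gripper_force: 0.0
```

Run:
```python
from h import *
im,d,W=cloud('wrist','c8.png')
plan([.538,-.0654,.2],-49)
h=cv2.cvtColor(im,cv2.COLOR_RGB2HSV);rr=((h[...,0]<8)|(h[...,0]>172))&(h[...,1]>150)&(h[...,2]>80)
k,l,st,ce=cv2.connectedComponentsWithStats(rr.astype(np.uint8))
for i in range(1,k):
    w=np.nanmedian(W[l==i],0)
    if st[i,4]>10 and np.hypot(w[0]-.537,w[1]+.066)<.05: print(ce[i].round(),st[i,4],w.round(4))
r=np.hypot(W[...,0]-.537,W[...,1]+.066)
P=W[(r<.045)&(W[...,2]>.098)&(W[...,2]<.12)];print('bar',len(P),np.median(P[:,2]),cv2.minAreaRect((P[:,:2]*1000).astype(np.float32)))
P=W[(r<.028)&(W[...,2]>.08)&(W[...,2]<.092)]
A=np.c_[P[:,:2]-P[:,:2].mean(0),np.ones(len(P))];print('top',np.linalg.lstsq(A,P[:,2],rcond=None)[0])
P=W[(r<.05)&(W[...,2]>.048)&(W[...,2]<.06)];print('sh',np.median(P[:,2]),cv2.minAreaRect((P[:,:2]*1000).astype(np.float32)))
```

```text
t 20.22 now [ 0.5399 -0.0661  0.1977] yaw -48.84 tilt [ 0.0053 -0.0018 -1.    ] grip 0.402 F [ 0.3  0.9 -0.3]
  to [ 0.538  -0.0654  0.2   ] -49 W [ 0.006 -0.004  0.004] S [-0.006 -0.012 -0.015] deg 0.4 j [-0.34   0.149  1.73   0.     1.257  0.512]
[249. 147.] 25 [ 0.5589 -0.0381  0.0558]
[251. 159.] 32 [ 0.5567 -0.0435  0.0861]
[252. 178.] 71 [ 0.5501 -0.0506  0.1104]
[256. 225.] 62 [ 0.5241 -0.0775  0.1101]
bar 1227 0.10976089653357321 ((537.407958984375, -63.79266357421875), (51.61225128173828, 14.013599395751953), 45.99043273925781)
top [0.002496   0.00607907 0.08592698]
sh 0.054890234527363725 ((537.1183471679688, -64.73555755615234), (63.202247619628906, 63.296119689941406), 5.716568470001221)
```

```bash
python3 -c "
from h import *
print(env.hand_in())"
```

```text
the job is handed in; nothing more can be done
None
```

The jar sits fully down in the nest with the black cap screwed home on its stop. The gripper has let go and is clear, and I handed the job in at about 20 s; the bystanders were never touched or reached for, though I took no final picture of them.

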